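# Hang a spanner on the workshop tool carousel

### The job

On the tool carousel one hook is empty: first turn the carousel by its black crank knob until the empty hook points straight along the red arrow on the foot. Then take the red-handled spanner out of the wooden rack, put its eye over that hook, and push it inwards along the hook until you feel it press firmly on the rubber stop (about 10 newtons, never more than 20) without jamming the spanner against the carousel anywhere with more than 30. Ease off, since the sprung stop kicks back, and leave it hanging upright on the hook within 5 mm of the stop, with the hook still at the arrow and the loose things around left where they are.

Things in the scene. Friction and masses are not known exactly. Their poses are not given: they have to be found in the camera images.
- stand: Fixed foot and column of the carousel: blue disc foot 170 mm across; origin on the carousel's vertical axis at table height (z = 0). The red arrow on the foot points along the stand's own -x axis.
- hub (a point): On the axis, centre of the top of the blue carousel disc (124 mm across, top 181 mm above the table). It turns at least a half turn either way, friction about 0.3 N m, and stays where left. Five like steel hooks, 72 degrees apart: four hold spanners with green, yellow, blue or grey handles (fixed to it, tops 239 mm above the table, handles 82 to 94 mm from the axis), one is empty.
- carousel (a joint): Angle of the carousel about the vertical axis, rad, counter-clockwise seen from above; 0 (or 2 pi) means that the empty hook points exactly along the red arrow.
- arrow (a point): Point of the red arrow on the foot, 145 mm from the axis, 6 mm above the table: the empty hook's tip belongs straight above it (within 15 mm or so).
- hook_tip (a point): Empty hook: middle of its upturned end, level with the bar's top (179 mm above the table), 145 mm from the axis. The frame turns with the carousel: +x inwards along the hook, z up. Level bar 12 mm wide, 8 mm high (171 to 179 mm above the table), out to 150 mm from the axis; end lip 6 mm thick, 12 mm wide, rises 8 mm above the bar's top.
- hook_root (a point): Where the empty hook's bar leaves the disc, 62 mm from the axis, level with the bar's top. On the bar sits a black rubber stop, a disc 24 mm across; its outer face is anywhere from 85 to 113 mm from the axis: set by hand, different each time and NOT measured, so feel for it. It is sprung: gives 1 mm for each 5 N of push along the hook, solid after 8 mm.
- knob_top (a point): Centre of the top of the black crank knob, 232 mm above the table, 48 mm from the axis straight across the axis from the empty hook. The knob is an upright cylinder 20 mm across, 44 mm high, that spins freely on its pin; its lower end is 7 mm above the disc.
- spanner: Loose red-handled flat spanner, 0.15 to 0.3 kg, upright in a rack slot, 186 mm tall; origin under its lower end, z up along it, x through its thickness, y across its width. Steel 8 mm thick, at most 36 mm wide; red handle at the top, 138 to 186 mm above the origin, 30 mm wide (y), 12 mm thick (x). Front and back alike.
- eye (a point): Centre of the spanner's hanging eye, 115 mm above its origin: a hole through the thickness (x), 18 mm wide (y) and 22 mm high (104 to 126 mm above the origin), in a frame 36 mm wide, just under the handle. Hanging on the hook, the eye's centre is 168 mm above the table.
- rack: Fixed wooden block 130 x 90 x 45 mm, origin under its centre, with two slots 60 mm apart along its x, each 11 x 39 mm and 32 mm deep (floor 13 mm above the table). One holds the red spanner, the other a spare; lift straight up.
- spare: Loose spare spanner of the same shape with a grey handle, in the rack's other slot; leave alone. Origin under its lower end.
- spray: Loose spray can, 60 mm across, 170 mm tall, standing; leave alone.
- jar: Loose amber jar, 70 mm across, 90 mm tall; leave alone.
- driver: Loose screwdriver lying on the bench; leave alone.
- hammer: Loose hammer lying on the bench; leave alone.
- bearing: Loose steel bearing ring, 62 mm across, 18 mm high, lying flat; leave alone.
- wrench: Loose wrench lying on the bench; leave alone.
Mind the look-alikes: they are no part of the job. Leave any green look-alike of the spanner alone.

How it is judged:
By the outcome, as a careful person would: the job done as asked, in the order asked, and still so for the second after the job is handed in, with the robot touching nothing.
It also fails if it takes over 72 s, if anything falls off the work surface, if the arm or the gripper's body presses on something with over 40 N, if the wrist force passes 120 N, or if a joint passes its speed limit or range.

### The arm

A 6-joint arm with a two-finger parallel gripper is mounted at the origin on the work surface. World frame = base frame: x ahead of the robot, y to its left, z up, the work surface at z = 0. Lengths are in m, angles in rad, forces in N, time in s.
With the tool pointing down it reaches from about 0.25 to 0.775 m from the base axis. Payload 4 kg.
Tool frame: the origin (TCP) lies at the very end of the fingers, on their centre line; the grasp point (between the pads) lies 19 mm behind it (robot.hold_point_z is the distance from the TCP to the grasp point, in m); z points along the fingers, y is the line along which they close (so a half turn about z gives the same grasp; the last joint's range is limited). The gripper opens to 94 mm and grips with 3 to 60 N. Pads are 16 mm wide; open, the fingers measure 119 mm over their backs; the gripper's body (75 mm by 177 mm) begins 78 mm behind the grasp point.
Start: joints at [-1.375, 0.087, 1.371, -0, 1.684, -0.103], TCP at [0.162, -0.526, 0.206] pointing down, gripper open.
Joint ranges: [-3.1, 3.1], [-0.76, 2.03], [0.27, 2.55], [-1.08, 4.22], [0.17, 2.65], [-2.57, 2.57]. Speed limits (rad/s): [2.79, 2.79, 3.14, 3.14, 3.14, 3.14].

### API

Orientations are given as [roll, pitch, yaw] about the fixed x, y, z axes, in that order (R = Rz(yaw) Ry(pitch) Rx(roll)).
In Python, from bench import robot gives the robot as it stands.
- The arm moves only by the tool carry_out, never from a script. Its argument "steps" is a list of rows, each a list of 3 entries, a list of its own where there are three numbers: the shift along the tool's x, y, z in m, then the turn about the tool's z in units of 10 degrees (1.0 is 10 degrees), then the closure, from -1 (fully open) to 1 (shut). In form: [[[tx, ty, tz], roll, jaw], ...]. A call has 1 to 10 rows; each row is the pose to reach, as a shift and turn from the pose commanded when the call began, along the tool's axes at that moment; what a row does not reach only later rows make up. A row lasts 1/8 s, in which the tool goes at most 62.5 mm and 10.7 degrees, less where a joint would pass 70% of its speed; a pose out of reach is approached as far as the arm can. A call with a gripper value outside its range is refused whole. The fingers move at their own pace and stop on an object; the grip force is fixed at half the most. Time passes only in rows, so rows that repeat a pose let the fingers close. It gives the time, the measured TCP pose, the force, the opening and the grip force at its end, in the units of the state.
- robot.get_obs(): the state, without advancing time (a new reading comes with each control period).
- robot.snapshot(name): name is "scene" or "top" or "wrist"; returns a dict with "image" (400x640x3 uint8, red, green, blue), "z_map" (400x640 float32, m along the optical axis (not along the pixel's ray), 0 where there is no reading), "mtx" (3x3 intrinsics, pixels), "R" (3x3) and "t" (3): a world point X has camera coordinates R X + t. Camera axes: x right, y down, z forward; pixel columns grow to the right and rows downward; lengths in m; the calibration is good to about 2 mm. A picture is of the moment at which its call begins.
- robot.close_job(): hands the job in; it is judged then, once.
The state is a dict: "time": time; "joint_positions": joint angles; "qvel": joint speeds; "joint_torque": joint torques, N m; "tool_pos": TCP position; "ee_rot": TCP orientation; "wrist_force": force on the tool from outside, world axes, zero at the start; "wrist_torque": the same for the moment, N m; "width": finger opening in m; "finger_force": force on a finger pad.
Only numpy, scipy, OpenCV 4.12 (cv2) and the standard library are available. Lean on these libraries where they do the work, as an engineer would, in place of code of your own. Each camera call takes 0.05 s, during which the arm holds its last target. There are 200 camera calls.

## Working session

There is one attempt and no reset: what is moved stays moved. The work goes in short steps, Python scripts to look and compute and a tool call to move; the robot and the scene stay as the last step left them, time stands still between calls to the robot, and variables do not carry over. Pictures are saved under pics/ and viewed, at most 10 in all, crops included, and the job is handed in when it is done.

Besides the shell and the picture viewer there is one more tool, called after "Call:" by a JSON object that holds its "api" and its "payload", one argument or row to a line. carry_out: Moves the arm, as the interface text tells. Its arguments: {"type":"object","properties":{"steps":{"type":"array","items":{"type":"array"}}},"required":["steps"]}

```bash
mkdir -p pics; ls; cat > h.py <<'E'
import numpy as np, cv2
from bench import robot
def snap(n,f=None):
    s=robot.snapshot(n)
    if f: cv2.imwrite('pics/'+f,s['image'][:,:,::-1])
    np.savez(''+n+'.npz',**s); return s
def cloud(s):
    z=s['z_map'];v,u=np.mgrid[:400,:640];K=s['mtx']
    c=np.stack([(u-K[0,2])/K[0,0]*z,(v-K[1,2])/K[1,1]*z,z],-1)
    P=(c-s['t'])@s['R']; P[z==0]=np.nan; return P
E
python3 - <<'E'
from h import *
for n in('scene','top'):
    s=snap(n,n+'0.png'); print(n,-s['R'].T@s['t'],s['R'][2])
print(robot.get_obs())
E
```

```text
pics
scene [1.61194309 0.05712304 0.97795994] [-0.79571331 -0.02847012 -0.60500395]
top [0.38104651 0.00587236 1.56780845] [ 0.11923521 -0.0107799  -0.99280751]
{'time': 0.1, 'joint_positions': array([-1.37511704e+00,  8.78769655e-02,  1.37208211e+00,  1.79636419e-05,
        1.68362053e+00, -1.03081011e-01]), 'qvel': array([-0.00083041, -0.00200522, -0.00253602, -0.00025275, -0.00040502,
        0.00065543]), 'joint_torque': array([ 3.27926224e-03, -3.41251659e+01, -3.03303123e+01,  7.21464213e-02,
        3.04314983e-02, -9.37540153e-05]), 'tool_pos': array([ 0.16179929, -0.52514375,  0.20443415]), 'ee_rot': array([-3.13961809e+00, -2.22213042e-04,  2.98762087e-01]), 'wrist_force': array([ 0.41629722, -0.54913682, -0.04475218]), 'wrist_torque': array([ 0.01870606,  0.02762092, -0.02242081]), 'finger_force': 0.0, 'width': 0.09445623500832674}
```

View pics/scene0.png

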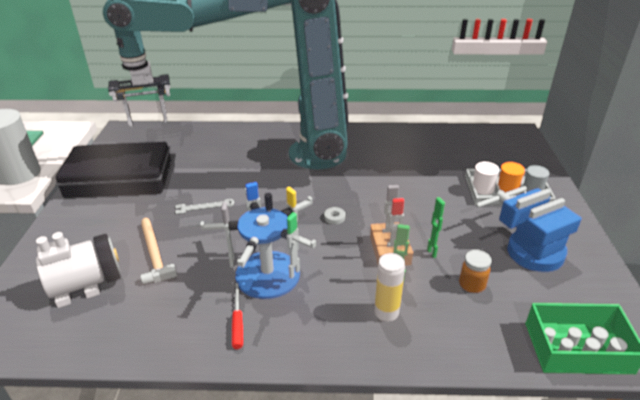

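View pics/top0.png

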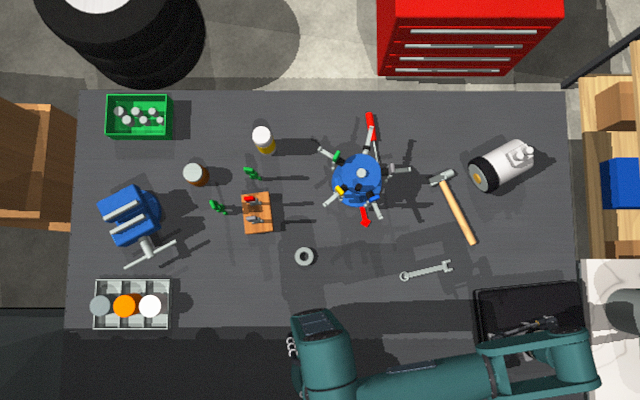

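The scene view shows the carousel at (265,240) and the rack at (393,240), with a red-handled spanner at (398,207) and a grey spare at (393,192). Green look-alikes are at (437,215) and (403,238), and the driver is at (237,325). In the top view the carousel is at (360,180), the red arrow at (366,217) and the rack at (257,212). Next are crops of the carousel and rack.

```bash
python3 - <<'E'
from h import *
t=cv2.imread('pics/top0.png');s=cv2.imread('pics/scene0.png')
a=cv2.resize(t[110:240,300:430],(600,600),interpolation=2)
cv2.imwrite('pics/c1.png',a)
b=np.hstack([cv2.resize(t[150:250,200:300],(400,400),interpolation=2),cv2.resize(s[170:270,360:460],(400,400),interpolation=2)])
cv2.imwrite('pics/c2.png',b)
P=cloud(np.load('top.npz'));img=t[:,:,::-1].astype(int)
# disc: blue at z~0.181
z=P[:,:,2]; bl=(img[...,2]>img[...,0]+50)
def fit(m,l):
    q=P[m];print(l,len(q),q.mean(0),q.min(0),q.max(0))
reg=np.zeros((400,640),bool);reg[130:230,310:420]=1
m=reg&bl&(abs(z-.181)<.006)
v,u=np.where(m);print('disc px',u.min(),u.max(),v.min(),v.max())
c,r=cv2.minEnclosingCircle(P[m][:,:2].astype(np.float32));print('disc',c,r)
m=reg&bl&(z<.03)
c,r=cv2.minEnclosingCircle(P[m][:,:2].astype(np.float32));print('foot',c,r)
red=(img[...,0]>img[...,1]+90)&(img[...,0]>img[...,2]+90)
fit(red&reg&(z<.04),'arrow')
fit(reg&(abs(z-.232)<.005),'z232')
r2=np.zeros_like(reg);r2[185:240,235:280]=1
fit(red&r2&(z>.15),'redhandle'); fit(r2&(z>.15),'>.15'); fit(r2&(abs(z-.045)<.006),'racktop')
m=r2&(abs(z-.045)<.006); print(cv2.minAreaRect(P[m][:,:2].astype(np.float32)))
print(cv2.minAreaRect(P[red&r2&(z>.15)][:,:2].astype(np.float32)))
E
```

```text
disc px 340 380 153 202
disc (0.613097608089447, -0.12605032324790955) 0.07666889578104019
foot (0.6335011124610901, -0.1231691911816597) 0.09415169805288315
arrow 165 [ 0.57181613 -0.14997883  0.01006368] [ 0.47634893 -0.18203495 -0.0055265 ] [ 0.80235051 -0.12884136  0.03341477]
z232 76 [ 0.59544455 -0.10485001  0.23332781] [ 0.53779813 -0.2096871   0.22736376] [ 0.6847357  -0.03188399  0.23695228]
redhandle 48 [0.54834602 0.21805626 0.19422072] [0.54309303 0.20466418 0.16305428] [0.55748925 0.23182314 0.20598797]
>.15 121 [0.51987327 0.21178408 0.18963396] [0.48340287 0.19163385 0.15063629] [0.55748925 0.23182314 0.20598797]
racktop 821 [0.51774805 0.20983874 0.04522713] [0.45130406 0.16265112 0.0391617 ] [0.58990169 0.2635774  0.05099873]
((0.5207217931747437, 0.21341091394424438), (0.1302519589662552, 0.09040533006191254), 7.049832820892334)
((0.5496289134025574, 0.21862389147281647), (0.01264877337962389, 0.026717783883213997), 11.191823959350586)
```

View pics/c1.png

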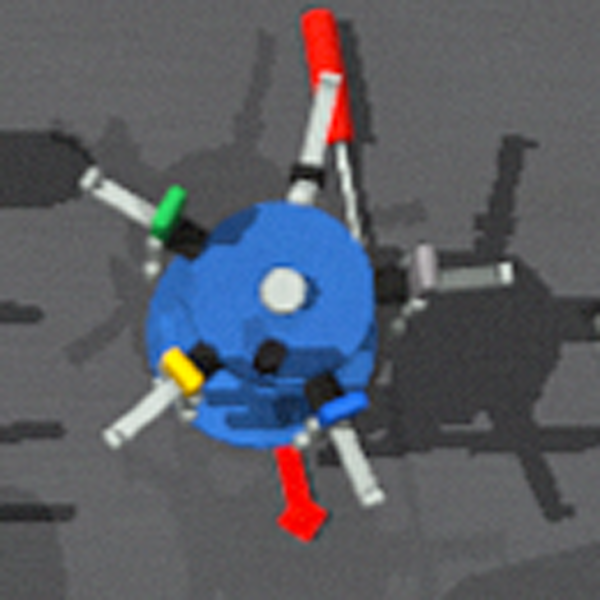

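View pics/c2.png

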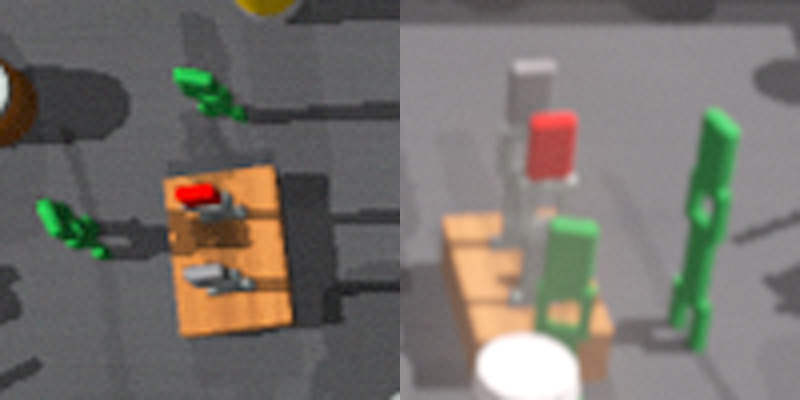

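The empty hook points up-left in c1, with its tip at (330,78), its stop at (307,175) and the knob at (269,355). The arrow point is at (302,540). In c2 the red-handled spanner (198,195) stands in the rack's far slot. The grey spare is at (205,275) and the green ones at (200,85) and (60,225), both outside the rack. I choose the red one.

```bash
cat >> h.py <<'E'
def ray(s,uv,z):
    uv=np.atleast_2d(uv);d=np.c_[uv,np.ones(len(uv))]@np.linalg.inv(s['mtx']).T@s['R']
    o=-s['R'].T@s['t']; return (o+d*((z-o[2])/d[:,2])[:,None])[:,:2]
def circ(p):
    A=np.c_[2*p,np.ones(len(p))];x=np.linalg.lstsq(A,(p**2).sum(1),rcond=None)[0]
    return x[:2],np.sqrt(x[2]+x[:2]@x[:2])
E
python3 - <<'E'
from h import *
s=dict(np.load('top.npz'));P=cloud(s)
f=lambda x,y:(300+(np.array([x,y])+.5)/600*130-.5)[...]-[0,190]
tips=np.array([f(330,78),f(90,178),f(113,437),f(373,497),f(506,272)])
p=ray(s,tips,.187);c,r=circ(p);print('center',c,r)
d=p-c;print(np.degrees(np.arctan2(d[:,1],d[:,0])),np.hypot(*d.T))
k=ray(s,f(269,352),.232)[0];print('knob',k,k-c,np.hypot(*(k-c)),np.degrees(np.arctan2(*(k-c)[::-1])))
for q in((302,540),(325,515),(278,520),(288,450)):
  a=ray(s,f(*q),.006)[0];print('arrow',a,a-c,np.hypot(*(a-c)),np.degrees(np.arctan2(*(a-c)[::-1])))
a=ray(s,f(307,175),.187)[0];print('stop r',np.hypot(*(a-c)))
u=ray(s,f(283,290),.19)[0];print('cap',u)
iu=lambda q:tuple(np.round(f(*q)).astype(int)[::-1])
print('cap z',P[iu((283,290))],P[iu((269,352))])
# tall stuff near spanner
m=(abs(P[...,0]-.55)<.12)&(abs(P[...,1]-.215)<.13)&(P[...,2]>.06)
n,l,st,cc=cv2.connectedComponentsWithStats(m.astype(np.uint8))
for i in range(1,n):
  if st[i,4]>8: q=P[l==i];print(cc[i],q.min(0),q.max(0))
# rays for red handle top: from scene+top
q=P[(P[...,2]>.19)&(abs(P[...,0]-.55)<.02)&(abs(P[...,1]-.215)<.03)];print(len(q),q.mean(0),cv2.minAreaRect(q[:,:2].astype(np.float32)))
E
```

```text
center [ 0.62648683 -0.1171597 ] 0.14665503486789747
[ -12.84723912   59.24192168  130.87474902 -157.10403793  -85.00930338] [0.14649764 0.14668286 0.14676804 0.14644478 0.1468814 ]
knob [ 0.57947532 -0.10403484] [-0.04701151  0.01312487] 0.04880926101186981 164.40111123833296
arrow [ 0.47463998 -0.14546698] [-0.15184685 -0.02830728] 0.15446283422036267 -169.44013706014
arrow [ 0.49288724 -0.16246308] [-0.13359959 -0.04530338] 0.14107177615381303 -161.2682948301624
arrow [ 0.489224   -0.12810099] [-0.13726282 -0.01094129] 0.13769820119855664 -175.44256106403495
arrow [ 0.54054215 -0.13591084] [-0.08594467 -0.01875114] 0.08796642547919596 -167.69225316047715
stop r 0.07909117753966645
cap [ 0.62656423 -0.1169856 ]
cap z [ 0.62714798 -0.11684342  0.19426499] [ 0.57919079 -0.10439243  0.2314455 ]
[250.86868687 171.24242424] [0.63143824 0.20393414 0.06107254] [0.64695599 0.24066262 0.19210006]
[251.21212121 199.28282828] [0.54277088 0.19983686 0.06356811] [0.55748925 0.2338204  0.20598797]
[216.11214953 205.34579439] [0.51569173 0.31638892 0.06382826] [0.54950306 0.33629654 0.19245995]
[253.24096386 218.55421687] [0.48340287 0.19119155 0.06092879] [0.49776656 0.22544042 0.20343889]
41 [0.54959341 0.21719693 0.19794381] ((0.5506007671356201, 0.21767070889472961), (0.012419437058269978, 0.02831551805138588), 5.950318336486816)
```

```bash
cat >> h.py <<'E'
from scipy.spatial.transform import Rotation as Ro
def tool(targets,pos=None,rot=None):
    o=robot.get_obs(); p=o['tool_pos'] if pos is None else pos
    R=Ro.from_euler('xyz',o['ee_rot'] if rot is None else rot).as_matrix()
    return np.round((np.atleast_2d(targets)-p)@R,4)
E
python3 - <<'E'
from h import *
print(tool([[.162,-.526,.26],[.5797,-.1058,.26],[.5797,-.1058,.193]],pos=[.162,-.526,.206],rot=[np.pi,0,.2988]))
E
```

```text
[[ 0.      0.     -0.054 ]
 [ 0.5229 -0.2786 -0.054 ]
 [ 0.5229 -0.2786  0.013 ]]
```

Call:
{"api": "carry_out", "payload": {
  "steps": [
    [[0,0,-0.054],0,0.25],
    [[0.05,-0.027,-0.054],0,0.25],
    [[0.1,-0.053,-0.054],0,0.25],
    [[0.15,-0.08,-0.054],0,0.25],
    [[0.2,-0.107,-0.054],0,0.25],
    [[0.25,-0.133,-0.054],0,0.25],
    [[0.3,-0.16,-0.054],0,0.25],
    [[0.35,-0.186,-0.054],0,0.25],
    [[0.4,-0.213,-0.054],0,0.25],
    [[0.45,-0.24,-0.054],0,0.25]
  ]
}}

```text
time: 1.35
tool_pos: [0.5222, -0.1622, 0.259]
ee_rot: [-3.141, 0.001, 0.299]
wrist_force: [0.8, -0.6, 0.2]
width: 0.0353
finger_force: 0.0
```

Call:
{"api": "carry_out", "payload": {
  "steps": [
    [[0.04,-0.021,0],0,0.25],
    [[0.073,-0.039,0],0,0.25],
    [[0.073,-0.039,0],0,0.25],
    [[0.073,-0.039,0],0,0.25]
  ]
}}

```text
time: 1.85
tool_pos: [0.5791, -0.1054, 0.2589]
ee_rot: [-3.142, 0.001, 0.299]
wrist_force: [0.2, 0.1, 0.1]
width: 0.0353
finger_force: 0.0
```

Call:
{"api": "carry_out", "payload": {
  "steps": [
    [[0,0,0.03],0,0.25],
    [[0,0,0.055],0,0.25],
    [[0,0,0.066],0,0.25],
    [[0,0,0.066],0,0.25],
    [[0,0,0.066],0,1],
    [[0,0,0.066],0,1],
    [[0,0,0.066],0,1],
    [[0,0,0.066],0,1]
  ]
}}

```text
time: 2.85
tool_pos: [0.5796, -0.1028, 0.195]
ee_rot: [-3.139, -0.002, 0.301]
wrist_force: [-2.5, 4.6, 2.3]
width: 0.0194
finger_force: 30.0
```

```bash
python3 - <<'E'
from h import *
print(robot.get_obs())
c=np.array([.6265,-.117]);a=np.radians(np.r_[np.linspace(167,11.2,21)])
p=np.c_[c+.048*np.c_[np.cos(a),np.sin(a)],np.full(21,.193)]
t=tool(p,pos=p[0],rot=[np.pi,0,.299]);print(t[1:11]);print(tool(p,pos=p[10],rot=[np.pi,0,.299])[11:])
print(p[10],p[-1])
E
```

```text
{'time': 2.85, 'joint_positions': array([-0.27395563,  0.17542576,  1.29297081,  0.00353671,  1.67339122,
        0.99652759]), 'qvel': array([ 0.00146526, -0.00048959, -0.00126252,  0.00014277,  0.00088386,
        0.00089131]), 'joint_torque': array([-2.89413705e+00, -3.64032626e+01, -3.05814922e+01, -1.40827674e+00,
       -1.14460833e+00, -1.99851446e-02]), 'tool_pos': array([ 0.57957173, -0.10279825,  0.19499357]), 'ee_rot': array([-3.13853316e+00, -1.74784876e-03,  3.00672303e-01]), 'wrist_force': array([-2.53807699,  4.59369974,  2.25406099]), 'wrist_torque': array([ 0.94747847,  0.38142419, -0.02938941]), 'finger_force': 29.99811111803865, 'width': 0.019447753548456053}
[[ 0.0036 -0.0054 -0.    ]
 [ 0.008  -0.0103 -0.    ]
 [ 0.013  -0.0145 -0.    ]
 [ 0.0185 -0.018  -0.    ]
 [ 0.0244 -0.0207 -0.    ]
 [ 0.0306 -0.0227 -0.    ]
 [ 0.037  -0.0237 -0.    ]
 [ 0.0436 -0.0239 -0.    ]
 [ 0.05   -0.0231 -0.    ]
 [ 0.0564 -0.0215 -0.    ]]
[[0.006  0.0024 0.    ]
 [0.0117 0.0057 0.    ]
 [0.0169 0.0096 0.    ]
 [0.0215 0.0143 0.    ]
 [0.0254 0.0195 0.    ]
 [0.0286 0.0252 0.    ]
 [0.0309 0.0313 0.    ]
 [0.0325 0.0376 0.    ]
 [0.0331 0.0441 0.    ]
 [0.0329 0.0506 0.    ]]
[ 0.62725395 -0.06900592  0.193     ] [ 0.67358585 -0.10767675  0.193     ]
```

Call:
{"api": "carry_out", "payload": {
  "steps": [
    [[0.0036,-0.0054,0],0,1],
    [[0.008,-0.0103,0],0,1],
    [[0.013,-0.0145,0],0,1],
    [[0.0185,-0.018,0],0,1],
    [[0.0244,-0.0207,0],0,1],
    [[0.0306,-0.0227,0],0,1],
    [[0.037,-0.0237,0],0,1],
    [[0.0436,-0.0239,0],0,1],
    [[0.05,-0.0231,0],0,1],
    [[0.0564,-0.0215,0],0,1]
  ]
}}

```text
time: 4.1
tool_pos: [0.6245, -0.0649, 0.195]
ee_rot: [-3.136, 0.004, 0.301]
wrist_force: [-10.3, 6.2, 4.5]
width: 0.0195
finger_force: 30.0
```

Call:
{"api": "carry_out", "payload": {
  "steps": [
    [[0.006,0.0024,0],0,1],
    [[0.0117,0.0057,0],0,1],
    [[0.0169,0.0096,0],0,1],
    [[0.0215,0.0143,0],0,1],
    [[0.0254,0.0195,0],0,1],
    [[0.0286,0.0252,0],0,1],
    [[0.0309,0.0313,0],0,1],
    [[0.0325,0.0376,0],0,1],
    [[0.0331,0.0441,0],0,1],
    [[0.0329,0.0506,0],0,1]
  ]
}}

```text
time: 5.35
tool_pos: [0.6734, -0.1026, 0.195]
ee_rot: [-3.136, -0.002, 0.302]
wrist_force: [-3.3, 7.5, 3.1]
width: 0.0194
finger_force: 30.0
```

```bash
python3 - <<'E'
from h import *
s=snap('top','top1.png');t=cv2.imread('pics/top1.png')
cv2.imwrite('pics/c3.png',cv2.resize(t[110:240,300:430],(600,600),interpolation=2));print(robot.get_obs()['tool_pos'])
E
```

```text
[ 0.67375974 -0.10437977  0.19499051]
```

View pics/c3.png

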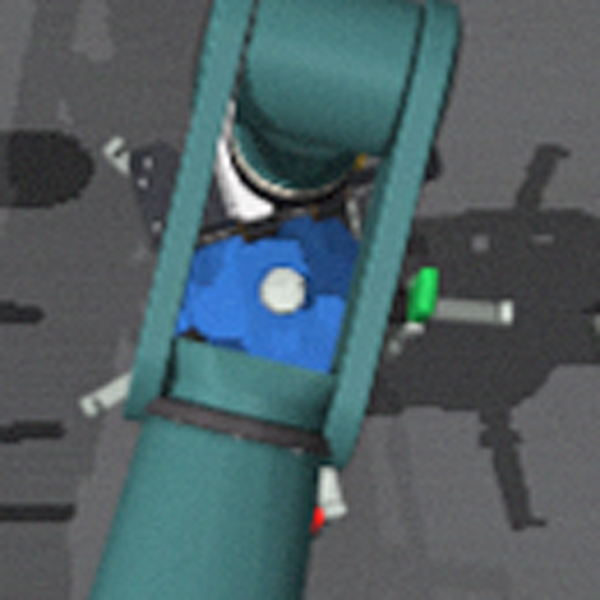

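The arm hides the middle, but hook tips show at (507,312), (90,405), (337,510) and (112,148). The red arrow shows at (318,518), just beside the empty hook's tip.

```bash
python3 - <<'E'
from h import *
s=dict(np.load('top.npz'));c=np.array([.6265,-.117])
f=lambda q:300+(np.array(q)+.5)/600*130-.5-np.array([0,190])
for q,o in(((507,312),59.24-72),((90,405),-85.01+72-0),((337,505),-13),((116,150),0)):
  d=ray(s,f(q),.187)[0]-c;print(np.degrees(np.arctan2(d[1],d[0])),np.hypot(*d))
E
```

```text
-95.36265564193852 0.14719745912954213
120.88532333528931 0.14650141782379877
-166.44172019864274 0.14412320972338905
49.225321428967604 0.1436811330644844
```

```bash
python3 - <<'E'
from h import *
s=dict(np.load('top.npz'));c=np.array([.6265,-.117])
i=cv2.imread('pics/top0.png').astype(int)
m=(i[...,2]>i[...,1]+70)&(i[...,2]>i[...,0]+70);m[:200]=0;m[240:]=0;m[:,:340]=0;m[:,400:]=0
v,u=np.where(m);p=ray(s,np.c_[u,v],.006)-c;print(len(p))
r=np.hypot(*p.T);a=np.degrees(np.arctan2(p[:,1],p[:,0]))%360
for lo in np.arange(.08,.17,.01):
  k=(r>=lo)&(r<lo+.01)
  if k.any():print(round(lo,2),k.sum(),a[k].mean().round(2),np.ptp(a[k]).round(1))
print('mean',np.degrees(np.arctan2(*p.mean(0)[::-1]))%360)
E
```

```text
134
0.08 7 190.77 11.1
0.09 16 191.81 10.5
0.1 17 192.1 10.2
0.11 17 191.63 8.9
0.12 16 191.97 7.7
0.13 27 192.21 14.4
0.14 28 191.84 14.1
0.15 6 192.25 5.3
mean 191.92463367163276
```

Call:
{"api": "carry_out", "payload": {
  "steps": [
    [[0,0,0],0,0.25],
    [[0,0,0],0,0.25],
    [[0,0,0],0,0.25],
    [[0,0,-0.03],0,0.25],
    [[0,0,-0.068],0,0.25],
    [[0,0,-0.068],0,0.25],
    [[0,0,-0.068],0,0.25]
  ]
}}

```text
time: 6.28
tool_pos: [0.6733, -0.1067, 0.2604]
ee_rot: [-3.141, 0.001, 0.299]
wrist_force: [0.8, -0.3, -0.5]
width: 0.0353
finger_force: 0.0
```

```bash
python3 - <<'E'
from h import *
o=robot.get_obs();print(o['tool_pos'],o['wrist_force'],tool([[.5503,.2175,.26]]))
E
```

```text
[ 0.67330314 -0.1067115   0.26040373] [ 0.80333311 -0.28161495 -0.52976281] [[-0.0222 -0.346   0.0006]]
```

Call:
{"api": "carry_out", "payload": {
  "steps": [
    [[-0.003,-0.045,0],0,-0.28],
    [[-0.006,-0.09,0],0.2,-0.28],
    [[-0.009,-0.135,0],0.4,-0.28],
    [[-0.012,-0.18,0],0.6,-0.28],
    [[-0.015,-0.225,0],0.8,-0.28],
    [[-0.018,-0.27,0],1.0,-0.28],
    [[-0.021,-0.315,0],1.02,-0.28],
    [[-0.022,-0.346,0],1.02,-0.28],
    [[-0.022,-0.346,0],1.02,-0.28],
    [[-0.022,-0.346,0],1.02,-0.28]
  ]
}}

```text
time: 7.52
tool_pos: [0.5504, 0.2168, 0.2598]
ee_rot: [3.14, 0.003, 0.12]
wrist_force: [0.2, -0.1, 0.1]
width: 0.06
finger_force: 0.0
```

```bash
python3 - <<'E'
from h import *
o=robot.get_obs();print(o['tool_pos'],o['ee_rot'],tool([[.5503,.2175,.116]]))
w=snap('wrist','w1.png');t=snap('top','top2.png')
cv2.imwrite('pics/c4.png',np.hstack([cv2.resize(t['image'][110:240,300:430,::-1],(400,400),interpolation=2),cv2.resize(w['image'][:,120:520,::-1],(400,400))]))
E
```

```text
[0.55038961 0.21683968 0.25982666] [3.14032160e+00 2.51669871e-03 1.20349126e-01] [[ 0.0004 -0.0008  0.1438]]
```

View pics/c4.png

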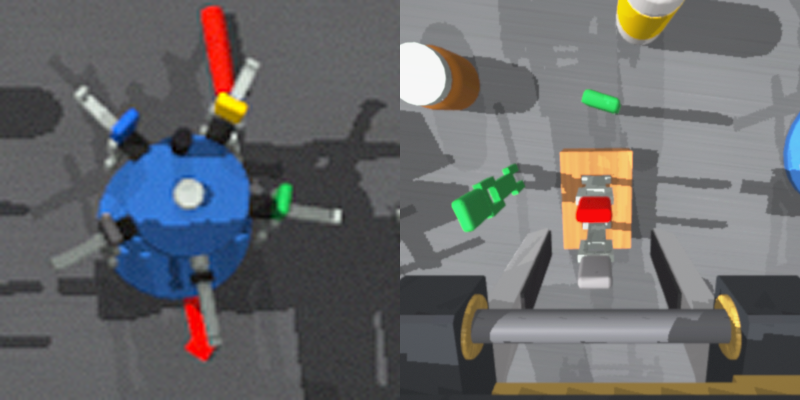

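In c4 the fingers straddle the red handle, which sits at (594,208), and the spare and green ones are clear. On the left, the empty hook's tip is at (214,342), its stop near (199,268) and the arrow at (198,358). So I descend and grip.

Call:
{"api": "carry_out", "payload": {
  "steps": [
    [[0,0,0.04],0,-0.28],
    [[0,-0.001,0.08],0,-0.28],
    [[0,-0.001,0.12],0,-0.28],
    [[0,-0.001,0.144],0,-0.28],
    [[0,-0.001,0.144],0,-0.28],
    [[0,-0.001,0.144],0,1],
    [[0,-0.001,0.144],0,1],
    [[0,-0.001,0.144],0,1],
    [[0,-0.001,0.144],0,1],
    [[0,-0.001,0.144],0,1]
  ]
}}

```text
time: 8.88
tool_pos: [0.5514, 0.2191, 0.1191]
ee_rot: [-3.141, -0.003, 0.121]
wrist_force: [0.5, 1.1, 6.2]
width: 0.0361
finger_force: 29.6
```

```bash
python3 - <<'E'
from h import *
s=dict(np.load('top.npz'))
f=lambda q:300+(np.array(q)+.5)/400*130-.5-np.array([0,190])
p=np.array([ray(s,f(q),.187)[0] for q in((82,94),(250,66),(337,216),(214,342),(57,263))])
c,r=circ(p);d=p-c;print(c,r,np.degrees(np.arctan2(d[:,1],d[:,0])))
q=ray(s,f((200,270)),.187)[0];print('stop',np.hypot(*(q-c)))
i=s['image'];print(robot.get_obs()['tool_pos'])
E
```

```text
[ 0.624335   -0.11769913] 0.14543223689938317 [  45.7856303   -25.31024126  -97.7412549  -170.94015876  117.18072973]
stop 0.07376462969935013
[0.55135014 0.21905028 0.1190663 ]
```

Gripped at width 36.1 mm, as expected for the eye frame. I'll lift it straight up and refine the hook line from depth.

Call:
{"api": "carry_out", "payload": {
  "steps": [
    [[0,0,-0.01],0,1],
    [[0,0,-0.025],0,1],
    [[0,0,-0.04],0,1],
    [[0,0,-0.055],0,1],
    [[0,0,-0.055],0,1],
    [[0,0,-0.055],0,1]
  ]
}}

```text
time: 9.62
tool_pos: [0.5503, 0.2184, 0.1722]
ee_rot: [3.141, 0.001, 0.121]
wrist_force: [-0.8, -0.5, -2.7]
width: 0.0359
finger_force: 29.6
```

```bash
python3 - <<'E'
from h import *
o=robot.get_obs();print(o['tool_pos'],o['ee_rot'],o['wrist_force'],o['wrist_torque'],o['width'])
for n in('top','scene'):
  P=cloud(snap(n,n+'3.png'))
  for c in([.6265,-.117],[.6243,-.1177]):
    d=P-np.r_[c,0];r=np.hypot(d[...,0],d[...,1]);a=np.degrees(np.arctan2(d[...,1],d[...,0]))%360
    for k in range(5):
      m=(r>.105)&(r<.16)&(abs((a-190-72*k+180)%360-180)<15)&(d[...,2]>.16)&(d[...,2]<.195)
      q=P[m];
      if len(q)<5:continue
      v=q[:,:2].mean(0)-c;print(n,k,len(q),'ang',((np.degrees(np.arctan2(v[1],v[0]))-72*k)%360).round(2),q.mean(0).round(4),'rmax',r[m].max().round(4))
P=cloud(dict(np.load('top.npz')));m=(abs(P[...,2]-.194)<.003)&(abs(P[...,0]-.626)<.025)&(abs(P[...,1]+.117)<.025);print('cap',m.sum(),np.nanmean(P[m],0))
E
```

```text
[0.55029609 0.21844971 0.17221009] [3.14129054e+00 5.73145894e-04 1.20693271e-01] [-0.81624978 -0.45668614 -2.66866001] [ 0.02599018  0.00626251 -0.04129078] 0.03589123827224674
top 0 63 ang 190.13 [ 0.5011 -0.1394  0.1798] rmax 0.1494
top 1 68 ang 189.73 [ 0.608  -0.2444  0.1803] rmax 0.1497
top 2 54 ang 189.5 [ 0.7442 -0.1757  0.1818] rmax 0.1508
top 3 63 ang 189.57 [ 0.7162 -0.0255  0.1811] rmax 0.1497
top 4 64 ang 189.91 [ 0.5669 -0.0045  0.1801] rmax 0.1492
top 0 60 ang 189.94 [ 0.5    -0.1395  0.1798] rmax 0.1471
top 1 67 ang 190.68 [ 0.608  -0.2448  0.1804] rmax 0.1488
top 2 54 ang 190.19 [ 0.7442 -0.1757  0.1818] rmax 0.1524
top 3 65 ang 189.06 [ 0.7157 -0.0261  0.1811] rmax 0.1518
top 4 64 ang 188.88 [ 0.5669 -0.0045  0.1801] rmax 0.1487
scene 0 59 ang 187.9 [ 0.4978 -0.1348  0.1802] rmax 0.1507
scene 1 96 ang 189.92 [ 0.6086 -0.2433  0.1777] rmax 0.1457
scene 2 116 ang 191.71 [ 0.7441 -0.1701  0.1782] rmax 0.1495
scene 3 122 ang 190.87 [ 0.7171 -0.0202  0.1781] rmax 0.1546
scene 4 108 ang 188.68 [5.675e-01 5.000e-04 1.775e-01] rmax 0.155
scene 0 55 ang 187.72 [ 0.4962 -0.1351  0.1804] rmax 0.1484
scene 1 96 ang 190.86 [ 0.6086 -0.2433  0.1777] rmax 0.1446
scene 2 118 ang 192.39 [ 0.7437 -0.1699  0.1782] rmax 0.1513
scene 3 125 ang 190.39 [ 0.7167 -0.0207  0.1781] rmax 0.1567
scene 4 108 ang 187.68 [5.675e-01 5.000e-04 1.775e-01] rmax 0.1546
cap 47 [ 0.6277123  -0.11802251  0.19402184]
```

```bash
python3 - <<'E'
from h import *
w=np.array([[.5503,.2184],[.515,.12],[.46,-.02],[.445,-.1],[.4491,-.1447]])
s=np.r_[0,np.cumsum(np.hypot(*np.diff(w,axis=0).T))];g=np.linspace(0,s[-1],9)[1:]
print(tool(np.c_[np.interp(g,s,w[:,0]),np.interp(g,s,w[:,1]),np.full(8,.1722)]))
E
```

```text
[[-2.110e-02  4.260e-02 -6.000e-04]
 [-4.250e-02  8.520e-02 -6.000e-04]
 [-6.490e-02  1.273e-01 -5.000e-04]
 [-8.750e-02  1.692e-01 -5.000e-04]
 [-1.102e-01  2.112e-01 -4.000e-04]
 [-1.274e-01  2.554e-01 -3.000e-04]
 [-1.418e-01  3.008e-01 -3.000e-04]
 [-1.439e-01  3.483e-01 -3.000e-04]]
```

Call:
{"api": "carry_out", "payload": {
  "steps": [
    [[-0.021,0.043,0],0,1],
    [[-0.042,0.085,0],0,1],
    [[-0.065,0.127,0],0,1],
    [[-0.087,0.169,0],-0.1,1],
    [[-0.11,0.211,0],-0.2,1],
    [[-0.127,0.255,0],-0.29,1],
    [[-0.142,0.301,0],-0.29,1],
    [[-0.144,0.348,0],-0.29,1],
    [[-0.144,0.348,0],-0.29,1],
    [[-0.144,0.348,0],-0.29,1]
  ]
}}

```text
time: 10.98
tool_pos: [0.4491, -0.1437, 0.1719]
ee_rot: [-3.14, 0.001, 0.171]
wrist_force: [-0.2, -0.8, -2.6]
width: 0.0354
finger_force: 29.7
```

```bash
python3 - <<'E'
from h import *
o=robot.get_obs();print(o['tool_pos'],o['ee_rot'],o['wrist_force'])
s=snap('scene','s4.png');i=s['image'];w=snap('wrist','w4.png')['image']
K=s['mtx'];x=s['R']@[.47,-.14,.19]+s['t'];x=K@x;u,v=(x[:2]/x[2]).astype(int);print(u,v)
cv2.imwrite('pics/c5.png',np.hstack([cv2.resize(i[v-50:v+50,u-50:u+50,::-1],(400,400),interpolation=2),cv2.resize(w[:,120:520,::-1],(400,400))]))
P=cloud(s).reshape(-1,3);c=i.reshape(-1,3).astype(int)
m=(c[:,0]>c[:,1]+80)&(c[:,0]>c[:,2]+80)&(P[:,2]>.15)&(abs(P[:,0]-.45)<.05)&(abs(P[:,1]+.14)<.05)
q=P[m];print(len(q),q.mean(0),np.percentile(q,[5,95],axis=0))
E
```

```text
[ 0.44912259 -0.14369584  0.1719018 ] [-3.14019928e+00  8.89230810e-04  1.71000094e-01] [-0.20922263 -0.82650098 -2.59947631]
258 183
161 [ 0.4509015  -0.14411636  0.23318446] [[ 0.44526411 -0.15615049  0.21334972]
 [ 0.45606795 -0.13182552  0.25080229]]
```

View pics/c5.png

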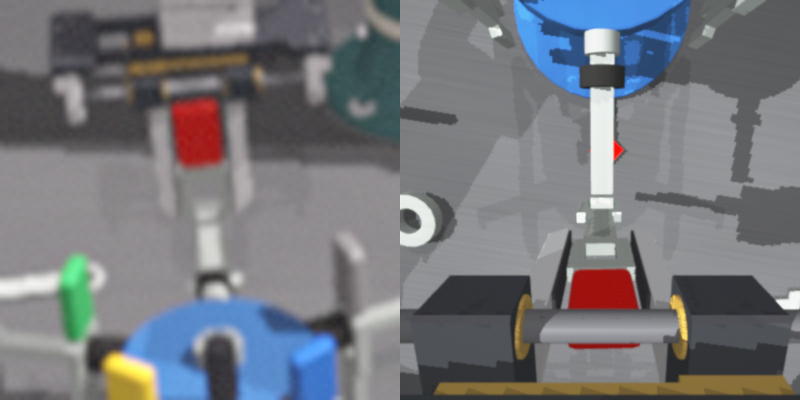

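c5 (wrist view, right half) shows the hook dead ahead. Its tip is at (601,200) and its stop at (601,77), in line with the red handle at (603,300). Heights agree too, with the handle top at about 0.251, so I insert over the lip.

Call:
{"api": "carry_out", "payload": {
  "steps": [
    [[0,0,0.002],0,1],
    [[0.01,0,0.002],0,1],
    [[0.02,0,0.002],0,1],
    [[0.027,0,0.002],0,1],
    [[0.034,0,0.002],0,1],
    [[0.041,0,0.002],0,1],
    [[0.05,0,0.002],0,1],
    [[0.05,0,0.002],0,1]
  ]
}}

```text
time: 12.08
tool_pos: [0.4992, -0.1356, 0.1703]
ee_rot: [-3.142, 0.0, 0.172]
wrist_force: [-0.4, 0.2, -2.8]
width: 0.0357
finger_force: 29.7
```

Call:
{"api": "carry_out", "payload": {
  "steps": [
    [[0,0,0.004],0,1],
    [[0,0,0.008],0,1],
    [[0,0,0.01],0,1],
    [[0,0,0.012],0,1],
    [[0,0,0.012],0,1]
  ]
}}

```text
time: 12.7
tool_pos: [0.4986, -0.1357, 0.1589]
ee_rot: [3.141, -0.0, 0.171]
wrist_force: [-1.8, -0.3, -1.3]
width: 0.0358
finger_force: 29.7
```

Call:
{"api": "carry_out", "payload": {
  "steps": [
    [[0.004,0,0],0,1],
    [[0.008,0,0],0,1],
    [[0.011,0,0],0,1],
    [[0.014,0,0],0,1],
    [[0.017,0,0],0,1],
    [[0.02,0,0],0,1],
    [[0.02,0,0],0,1]
  ]
}}

```text
time: 13.58
tool_pos: [0.5189, -0.1324, 0.1589]
ee_rot: [3.141, -0.001, 0.171]
wrist_force: [-2.8, -0.8, 3.4]
width: 0.0357
finger_force: 29.7
```

Call:
{"api": "carry_out", "payload": {
  "steps": [
    [[0,0,-0.001],0,1],
    [[0.002,0,-0.001],0,1],
    [[0.004,0,-0.001],0,1],
    [[0.006,0,-0.001],0,1],
    [[0.008,0,-0.001],0,1],
    [[0.008,0,-0.001],0,1]
  ]
}}

```text
time: 14.32
tool_pos: [0.5267, -0.1307, 0.1591]
ee_rot: [-3.141, -0.0, 0.172]
wrist_force: [-0.2, 0.4, -3.5]
width: 0.0359
finger_force: 29.7
```

Call:
{"api": "carry_out", "payload": {
  "steps": [
    [[0.0015,0,0],0,1],
    [[0.003,0,0],0,1],
    [[0.0045,0,0],0,1],
    [[0.006,0,0],0,1],
    [[0.006,0,0],0,1]
  ]
}}

```text
time: 14.95
tool_pos: [0.5323, -0.1299, 0.1594]
ee_rot: [3.142, 0.0, 0.171]
wrist_force: [-1.0, 0.2, -3.3]
width: 0.0359
finger_force: 29.7
```

Call:
{"api": "carry_out", "payload": {
  "steps": [
    [[0.0015,0,0],0,1],
    [[0.003,0,0],0,1],
    [[0.0045,0,0],0,1],
    [[0.006,0,0],0,1],
    [[0.006,0,0],0,1]
  ]
}}

```text
time: 15.58
tool_pos: [0.5383, -0.1288, 0.1594]
ee_rot: [3.142, 0.0, 0.172]
wrist_force: [0.2, -0.1, -2.6]
width: 0.0357
finger_force: 29.7
```

Call:
{"api": "carry_out", "payload": {
  "steps": [
    [[0.001,0,0],0,1],
    [[0.002,0,0],0,1],
    [[0.003,0,0],0,1],
    [[0.004,0,0],0,1],
    [[0.004,0,0],0,1]
  ]
}}

```text
time: 16.2
tool_pos: [0.5401, -0.1285, 0.1594]
ee_rot: [-3.141, 0.005, 0.171]
wrist_force: [-6.7, -0.9, 0.5]
width: 0.0355
finger_force: 29.7
```

Call:
{"api": "carry_out", "payload": {
  "steps": [
    [[0.0007,0,0],0,1],
    [[0.0014,0,0],0,1],
    [[0.0014,0,0],0,1]
  ]
}}

```text
time: 16.58
tool_pos: [0.5406, -0.1284, 0.1594]
ee_rot: [-3.141, 0.007, 0.17]
wrist_force: [-9.9, -1.0, 0.5]
width: 0.0358
finger_force: 29.7
```

Call:
{"api": "carry_out", "payload": {
  "steps": [
    [[0.0005,0,0],0,1],
    [[0.0005,0,0],0,1],
    [[0.0005,0,0],0,1]
  ]
}}

```text
time: 16.95
tool_pos: [0.5408, -0.1284, 0.1594]
ee_rot: [-3.141, 0.007, 0.17]
wrist_force: [-10.2, -0.9, 0.5]
width: 0.0358
finger_force: 29.7
```

Call:
{"api": "carry_out", "payload": {
  "steps": [
    [[-0.0015,0,0],0,1],
    [[-0.003,0,0],0,1],
    [[-0.0045,0,0],0,1],
    [[-0.006,0,0],0,1],
    [[-0.0063,0,0],0,1],
    [[-0.0063,0,0.0006],0,1],
    [[-0.0063,0,0.0006],0,1],
    [[-0.0063,0,0.0006],0,1]
  ]
}}

```text
time: 17.95
tool_pos: [0.5381, -0.1289, 0.159]
ee_rot: [3.141, -0.001, 0.172]
wrist_force: [-0.0, -0.5, -2.4]
width: 0.0359
finger_force: 29.7
```

```bash
python3 - <<'E'
from h import *
o=robot.get_obs();print(o['tool_pos'],o['ee_rot'],o['wrist_force'],o['wrist_torque'])
w=snap('wrist','w5.png')['image'];s=snap('scene','s5.png')['image']
cv2.imwrite('pics/c6.png',np.hstack([cv2.resize(s[140:280,200:340,::-1],(400,400),interpolation=2),cv2.resize(w[:,120:520,::-1],(400,400))]))
E
```

```text
[ 0.53813703 -0.12890509  0.15903313] [ 3.14127273e+00 -7.73934228e-04  1.71543443e-01] [-0.03463669 -0.48126642 -2.37594164] [-0.03903494 -0.08403084 -0.02003873]
```

View pics/c6.png

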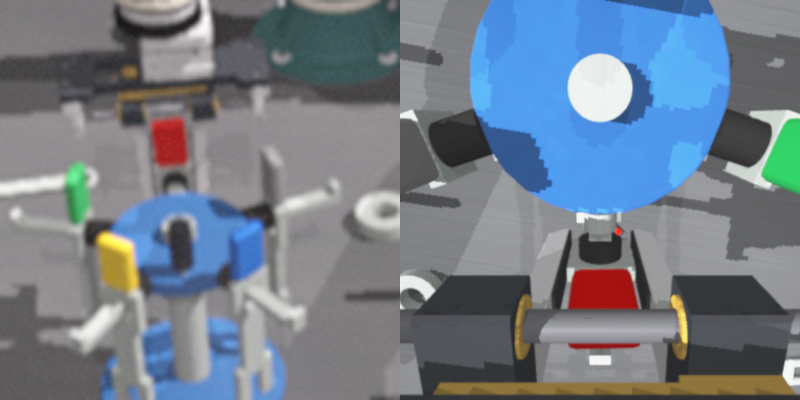

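c6 shows the spanner on the hook with the stop right behind it at (600,248), centred and clear of the neighbours. I'll let the weight down onto the bar and release.

Call:
{"api": "carry_out", "payload": {
  "steps": [
    [[0,0,0.0006],0,1],
    [[0,0,0.0012],0,1],
    [[0,0,0.0012],0,1],
    [[0,0,0.0012],0,1]
  ]
}}

```text
time: 18.55
tool_pos: [0.5381, -0.129, 0.1589]
ee_rot: [3.141, -0.001, 0.171]
wrist_force: [-1.5, 0.9, 6.0]
width: 0.0356
finger_force: 29.7
```

Call:
{"api": "carry_out", "payload": {
  "steps": [
    [[0,0,-0.0006],0,1],
    [[0,0,-0.0006],0,0.15],
    [[0,0,-0.0006],0,0.05],
    [[0,0,-0.0006],0,-0.1],
    [[0,0,-0.0006],0,-0.1],
    [[0,0,-0.0006],0,-0.1],
    [[0,0,-0.0006],0,-0.1]
  ]
}}

```text
time: 19.42
tool_pos: [0.5378, -0.1289, 0.1583]
ee_rot: [3.141, -0.0, 0.171]
wrist_force: [-0.5, -0.1, 0.8]
width: 0.0516
finger_force: 0.0
```

Call:
{"api": "carry_out", "payload": {
  "steps": [
    [[0,0,-0.02],0,-0.1],
    [[0,0,-0.05],0,-0.1],
    [[0,0,-0.09],0,-0.1],
    [[-0.05,0,-0.12],0,-0.1],
    [[-0.1,0,-0.12],0,-0.1],
    [[-0.15,0,-0.12],0,-0.1],
    [[-0.15,0.05,-0.12],0,-0.1],
    [[-0.15,0.1,-0.12],0,-0.1],
    [[-0.15,0.15,-0.12],0,-0.1],
    [[-0.15,0.2,-0.12],0,-0.1]
  ]
}}

```text
time: 20.68
tool_pos: [0.4241, -0.3532, 0.2786]
ee_rot: [3.141, -0.001, 0.171]
wrist_force: [0.8, 0.7, 0.2]
width: 0.0517
finger_force: 0.0
```

```bash
python3 - <<'E'
from h import *
s=snap('scene','s6.png');t=snap('top','top6.png')
cv2.imwrite('pics/c7.png',np.hstack([cv2.resize(s['image'][140:280,200:340,::-1],(400,400),interpolation=2),cv2.resize(t['image'][110:240,300:430,::-1],(400,400),interpolation=2)]))
c=[.6265,-.117];P=cloud(t);d=P-np.r_[c,0];r=np.hypot(d[...,0],d[...,1]);a=np.degrees(np.arctan2(d[...,1],d[...,0]))%360
for k in range(5):
  q=P[(r>.105)&(r<.16)&(abs((a-190-72*k+180)%360-180)<15)&(d[...,2]>.16)&(d[...,2]<.195)];v=q[:,:2].mean(0)-c
  print(k,len(q),(np.degrees(np.arctan2(v[1],v[0]))-72*k)%360)
for S in(s,t):
  P=cloud(S).reshape(-1,3);i=S['image'].reshape(-1,3).astype(int)
  m=(i[:,0]>i[:,1]+80)&(i[:,0]>i[:,2]+80)&(P[:,2]>.15)&(abs(P[:,0]-.54)<.05)&(abs(P[:,1]+.13)<.05)
  q=P[m];print(len(q),q.mean(0),np.percentile(q,[2,98],axis=0))
E
```

```text
0 62 190.07945185617646
1 67 189.76995202069452
2 54 189.50098628890336
3 63 189.46864060558354
4 64 189.9166800158191
176 [ 0.5392834  -0.12791189  0.21994205] [[ 0.53213383 -0.14119854  0.19720599]
 [ 0.54453342 -0.11466977  0.23907117]]
50 [ 0.53502256 -0.13149969  0.23382416] [[ 0.52935663 -0.14639622  0.20365479]
 [ 0.54262975 -0.11956355  0.24446092]]
```

View pics/c7.png

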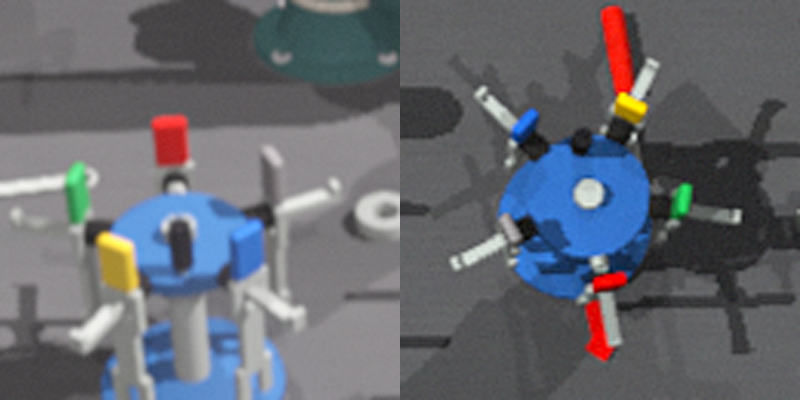

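c7 shows the red spanner hanging upright at the stop. Its handle is at (170,140) with its top at 0.239 m, and the hook is about 2° (5 mm) from the arrow, so I hand in.

```bash
python3 -c "
from bench import robot
print(robot.close_job())"
```

```text
the job is handed in; nothing more can be done
None
```

The job is handed in: the red spanner hangs upright about 1 mm off the stop by my measurement, after I pressed it to about 10 N and eased off; the hook sits about 2° (5 mm at the tip) from the arrow, inside the 15 mm allowance, and no verdict came back.

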